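Fold out the headphone hook and hang up the headphones

ROBOT

A 6-joint arm with a two-finger parallel gripper is mounted at the origin on the work surface. World frame = base frame: x ahead of the robot, y to its left, z up, the work surface at z = 0. Lengths are in m, angles in rad, forces in N, time in s.
With the tool pointing down it reaches from about 0.425 to 0.95 m from the base axis. Payload 3.5 kg.
Tool frame: the origin (TCP) lies midway between the tips of the shut fingers; the grasp point (between the pads) lies grasp_offset behind it (grasp_offset is the distance from the TCP to the grasp point, in m); z points along the fingers, y is the direction in which the jaws open and shut (so a half turn about z gives the same grasp; the last joint's range is limited). The gripper opens to 85 mm and grips with 20 to 120 N. Pads are 22 mm wide; open, the fingers measure 114 mm over their backs; the gripper's body (76 mm by 85 mm) begins 54 mm behind the grasp point. The pads swing forward as they close: fully open they stand 13 mm farther back than shut.
Start: joints at [1, 0.286, 1.577, -0, 1.279, -0.15], TCP at [0.276, 0.616, 0.231] pointing down, gripper open.
Joint ranges: [-2.77, 2.77], [-0.9, 2.22], [0.21, 2.48], [-1.53, 4.67], [0.24, 2.81], [-2.84, 2.84]. Speed limits (rad/s): [2.79, 2.79, 3.14, 3.14, 3.14, 3.14].

INTERFACE

Orientations are given as a unit quaternion [x, y, z, w].
In Python, from plant import * gives the robot as it stands.
- The arm moves only by the tool jog_arm, never from a script. Its argument "targets" is text: rows parted by semicolons, each of 7 numbers parted by spaces: the shift along the world's x, y, z in mm, then the turn, a rotation vector about the world's x, y, z in degrees, then the gripper's target within -1 to 1 (fully open at 1, half-way at 0, shut at -1). A call has 1 to 10 rows; each row shifts and turns the pose as measured when the row begins; what a row does not reach is not made up. A row lasts 1/12 s, in which the tool goes at most 41.7 mm and 7.16 degrees, less where a joint would pass 70% of its speed; a pose out of reach is approached as far as the arm can. A call with a gripper value outside its range is refused whole. The fingers move at their own pace and stop on an object; "force" is the grip in N (left out, the last holds). Time passes only in rows, so rows that do not move let the fingers close. It gives the time, the measured TCP pose, the force and the opening at its end, in the units of the state.
- get_state(): the state, without advancing time (a new reading comes with each control period).
- read_camera(name): name is "side" or "top"; returns a dict with "pixels" (400x640x3 uint8, blue, green, red), "mtx" (3x3 intrinsics, pixels), "dist_coeffs" ([k1, k2, p1, p2, k3] as OpenCV has them; the pictures are not rectified), "world_from_camera" (4x4, takes a point from camera to world coordinates). Camera axes: x right, y up, looking along -z (the intrinsics and any distortion apply to the point x, -y, -z); pixel columns grow to the right and rows downward; lengths in m; the calibration is good to about 2 mm. A picture is of the moment at which its call begins. There is no depth.
- sign_off(): hands the job in, once; it reports no verdict.
Trained networks look in a picture, given as the dict that the camera call returned (one of the last four; its "shot" number tells which), for a name from the list of things; names that differ only in an ending like _2 or _b are one class to them, and where a whole thing is asked for, a point or a joint stands for the part that bears it (a point fixed in the world has none). Each returns a list of dicts, best first, with "p" (0 to 1); they miss things now and then, are a little off and sometimes report something else, mostly with a low value. They report only what shows in the picture. A call takes as long as a camera call.
- spot_in(target, picture): "uv" ([column, row] in pixels, amid what is visible of it).
- silhouettes(target, picture): "mask" (400x640 bool, what is visible of it) and "uv" ([column, row] in pixels, amid what is visible of it).
- mark_of(target, picture): "uv" ([column, row] in pixels: a listed point, or the origin of a listed thing).
The state is a dict: "time": time; "qpos": joint angles; "dq": joint speeds; "joint_efforts": joint torques, N m; "eef_pos": TCP position; "tcp_rot": TCP orientation; "contact_force": force on the tool from outside, world axes, zero at the start; "wrist_torque": the same for the moment, N m; "opening": opening from 0.0 (shut) to 1.0 (fully open).
Only numpy, scipy, OpenCV 4.12 (cv2) and the standard library are available. Lean on these libraries where they do the work, as an engineer would, in place of code of your own. Each camera call takes 0.05 s, during which the arm holds its last target.

TASK

Swing the folded hook on the side of the desk shelf fully out to its stop, then pick the headphones up and hang them by the middle of the headband in the dip just before the hook's raised end, and let go so that they hang straight. The dip has to be found by feel; work gently, pushing the hook no harder than about 2 kg and the headphones no harder than about 1 kg, and leave the other things on the desk where they are.

Things in the scene. Friction and masses are not known exactly. Their poses are not given: they have to be found in the camera images.
- rack: Light-wood desk shelf, fixed. Origin on the desk at the foot of the middle of its side panel's front face: -x points out of that face (the hook's side), y along the panel, z up. Panel 260 mm wide (y), 18 mm thick (x 0 to 18), 245 mm high. Shelf and books behind it reach x 208 mm, height 210 mm; x 18 to 80 mm is free above z 140 mm.
- notch (a point): Centre of the finger notch cut right through the panel's top edge: rack y -45 to +5 mm, z 185 to 245 mm (open at the top). It lies behind the outer half of the folded hook, so fingers can go down behind the hook there and push it outwards. Point at rack x 9, y -20, z 215 mm; axes the rack's.
- hinge_axis (a point): Point on the hook's vertical hinge axis at mid-height of the hook bar, 215 mm above the desk, 13 mm in front of the panel face (rack x -13, y +50 mm); fixed, its axes are the rack's. The aluminium bar is 18 mm thick (9 mm each side of the line through the axis); its underside is 11 mm below this point and the whole hook is 75 to 107 mm long from the axis.
- hook (a joint): Hinge angle of the plain aluminium swing-out hook, rad. Near 0: folded flat along the panel, pointing to the rack's -y. It grows as the hook swings out about the vertical hinge_axis, to a firm stop at 1.57, pointing to the rack's -x. Stiff friction (0.3 N m, 4 N at 70 mm out); it stays where it is left.
- hook_land (a point): On the hook, 30 mm out from the hinge axis, on the level land (top 11 mm above hinge_axis; 10 mm nearer the hinge). Beyond the land: a dip 24 mm long, floor 2 mm above hinge_axis; then the raised end, 9 mm long, top 22 mm above hinge_axis. These sit on a firmly clamped sleeve, set differently each time, NOT measured: dip centre 54 to 86 mm from the axis; land reaches at least 42 mm.
- band_top (a point): Middle of the headband of black headphones (190 mm wide, 174 mm high, about 220 g), mid-thickness: band top 4 mm above, underside 4 mm below. They start upright on their ear cups, this point 170 mm above the desk. Axes: x square to the band's plane, y from cup to cup, z up. Band 20 mm wide in x, flat upright sides. Cups 58 mm in x, 76 mm high, inner faces at y +-57 mm.
- band_grip (a point): A place to grip the band across x (20 mm wide): on the band's centreline 38 mm from the middle towards +y and 7 mm lower than band_top, axes the same; the band is symmetric, so y -38 mm serves too. Gripping there leaves the middle of the band free for the hook.
- mug: black mug, 80 mm across, 95 mm high; origin under its centre; to be left alone
- mouse: black computer mouse 105 x 58 x 35 mm, long axis x; origin under its centre; to be left alone
- phone: grey phone lying flat, 148 x 72 x 9 mm, long axis x; origin under its centre; to be left alone
- carton: small green medicine carton 120 x 50 x 65 mm high; origin under its centre; to be left alone
- pen: black pen lying flat, about 160 mm long along x, 10 mm thick; origin under the middle of its barrel; to be left alone
- pencup: white pen cup with two pencils, 76 mm across, 100 mm high, pencils up to 160 mm; origin under its centre; to be left alone

How it is judged:
On the way, in this order (a step that is already met when the one before it is completed fails the run):
1. the hook is swung out to its stop (1.5 rad or more) (value of joint hook above 1.5 rad), for 0.2 s.
2. the headband lies in the dip of the open hook (value of joint hook above 1.48 rad and z of band_top in the frame of hinge_axis between 0.0005 and 0.0095 m and x of band_top in the frame of hinge_axis between -0.092 and -0.048 m and y of band_top in the frame of hinge_axis between -0.025 and 0.025 m and angle between band_top's own z axis and vertical below 0.3 rad), for 0.2 s.
At the end, for the whole second after the job is handed in: The hook is out (1.48 rad or more) and the headphones, released, hang still in its dip: band_top 0.5 to 9.5 mm above hinge_axis (6 when fully in the dip, 15 if only on the land), 48 to 92 mm out from it, within 25 mm of the hook's line, tilted under 0.3 rad; the rest left alone (all of step 2 and velocity of joint hook below 0.05 rad/s and linear speed of headphones below 0.05 m/s and angular speed of headphones below 0.4 rad/s); the robot touches nothing.
It fails at once if the robot presses on the hook with more than 28 N (contact force between any of the arm, the fingers and hook above 28 N).
It fails at once if the headphones are pressed on the hook or shelf with more than 15 N (contact force between headphones and rack above 15 N).
It fails at once if another thing on the desk is moved more than 30 mm (distance of any of mug, mouse, phone, carton, pen, pencup from where it was at the start of the episode above 0.03 m).
It also fails if it takes over 72 s, if anything falls off the work surface, if the arm or the gripper's body presses on something with over 40 N, if the wrist force passes 120 N, or if a joint passes its speed limit or range.

## Working session

There is one attempt and no reset: what is moved stays moved. The work goes in short steps, Python scripts to look and compute and a tool call to move; the robot and the scene stay as the last step left them, time stands still between calls to the robot, and variables do not carry over. Pictures are saved under pics/ and viewed, and the job is handed in when it is done.

Besides the shell and the picture viewer there is one more tool, called after "Call:" by a JSON object that holds its "method" and its "body". jog_arm: Moves the arm, as the interface text tells. Its arguments: {"type":"object","properties":{"targets":{"type":"string"},"force":{"type":"number"}},"required":["targets"]}

```bash
mkdir -p pics; ls
cat > h.py <<'E'
from plant import *
import numpy as np, cv2
def ray(pic,uv):
    M=np.array(pic["world_from_camera"]);K=np.array(pic["mtx"]);d=np.array(pic["dist_coeffs"])
    p=cv2.undistortPoints(np.array([[uv]],float),K,d)[0,0]
    v=M[:3,:3]@np.array([p[0],-p[1],-1.0]);return M[:3,3],v/np.linalg.norm(v)
def atz(pic,uv,z):
    o,v=ray(pic,uv);return o+v*(z-o[2])/v[2]
def tri(rs):
    A=np.zeros((3,3));b=np.zeros(3)
    for o,v in rs:
        P=np.eye(3)-np.outer(v,v);A+=P;b+=P@o
    x=np.linalg.solve(A,b);return x,[np.linalg.norm((np.eye(3)-np.outer(v,v))@(x-o)) for o,v in rs]
def proj(pic,X):
    M=np.linalg.inv(np.array(pic["world_from_camera"]));X=np.atleast_2d(X)
    c=X@M[:3,:3].T+M[:3,3];c=c*[1,-1,-1]
    return cv2.projectPoints(c,np.zeros(3),np.zeros(3),np.array(pic["mtx"]),np.array(pic["dist_coeffs"]))[0][:,0]
E
python3 - <<'E'
from h import *
np.set_printoptions(precision=4,suppress=True)
s=read_camera("side");t=read_camera("top")
cv2.imwrite("pics/s0.png",s["pixels"]);cv2.imwrite("pics/t0.png",t["pixels"])
for n in ["rack","notch","hinge_axis","hook_land","band_top","band_grip","mug","mouse","phone","carton","pen","pencup"]:
    r=[]
    for c,p in(("s",s),("t",t)):
        m=mark_of(n,p)
        print(n,c,[(np.round(a["uv"],1).tolist(),round(a["p"],2)) for a in m[:3]])
        if m:r.append(ray(p,m[0]["uv"]))
    if len(r)==2:print("   ",*tri(r))
st=get_state();print(st)
for p in (s,t):print(np.array(p["world_from_camera"]))
E
```

```text
pics
rack s [([255.0, 185.7], 0.81), ([332.6, 175.9], 0.52)]
rack t [([201.9, 198.4], 0.79)]
    [0.5681 0.2198 0.0033] [np.float64(0.002093405810045717), np.float64(0.0020934058100460407)]
notch s [([244.9, 133.2], 0.75)]
notch t [([164.4, 188.2], 0.94)]
    [0.5855 0.249  0.2038] [np.float64(0.001036003814438545), np.float64(0.001036003814438481)]
hinge_axis s [([239.4, 151.5], 0.83)]
hinge_axis t [([187.6, 216.8], 0.66)]
    [0.5258 0.1975 0.199 ] [np.float64(0.0017132398942331626), np.float64(0.0017132398942333294)]
hook_land s [([243.7, 141.6], 0.68)]
hook_land t [([182.7, 205.2], 0.91)]
    [0.5503 0.2035 0.2185] [np.float64(0.0015002745907226503), np.float64(0.0015002745907225685)]
band_top s [([346.6, 235.1], 0.94)]
band_top t [([380.6, 209.6], 0.91)]
    [ 0.55   -0.223   0.1698] [np.float64(0.003358726809559948), np.float64(0.00335872680956018)]
band_grip s [([337.9, 245.7], 0.73)]
band_grip t [([377.3, 226.1], 0.83), ([287.6, 172.3], 0.73)]
    [ 0.5154 -0.2212  0.1561] [np.float64(0.0006753535472281002), np.float64(0.0006753535472282202)]
mug s []
mug t [([321.5, 117.9], 
[... 821 characters left out ...]
0.    ,  1.2786, -0.15  ]), 'dq': array([-0.0012,  0.0003, -0.    , -0.0014,  0.0022, -0.0002]), 'joint_efforts': array([ -0.0004, -40.5962, -29.293 ,  -0.0002,   0.0006,   0.    ]), 'eef_pos': array([0.2757, 0.6161, 0.2313]), 'tcp_rot': array([ 0.2089,  0.9779, -0.    , -0.    ]), 'contact_force': array([-0.0138,  0.1342,  0.285 ]), 'wrist_torque': array([-0.04  ,  0.0226,  0.0503]), 'opening': 1.0018494149145627}
[[ 0.7181  0.5386 -0.4407  0.1272]
 [-0.6957  0.5391 -0.4748 -0.5896]
 [-0.0182  0.6476  0.7618  0.9427]
 [ 0.      0.      0.      1.    ]]
[[ 0.0292  0.999  -0.0352  0.5433]
 [-0.9993  0.0299  0.0203 -0.0683]
 [ 0.0213  0.0346  0.9992  1.1433]
 [ 0.      0.      0.      1.    ]]
```

Run:
```python
import cv2
t=cv2.imread("pics/t0.png");s=cv2.imread("pics/s0.png")
cv2.imwrite("pics/t0c.png",cv2.resize(t[130:280,60:260],None,fx=4,fy=4,interpolation=2))
cv2.imwrite("pics/s0c.png",cv2.resize(s[60:210,160:360],None,fx=4,fy=4,interpolation=2))
```

```text
(no output)
```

View pics/t0.png

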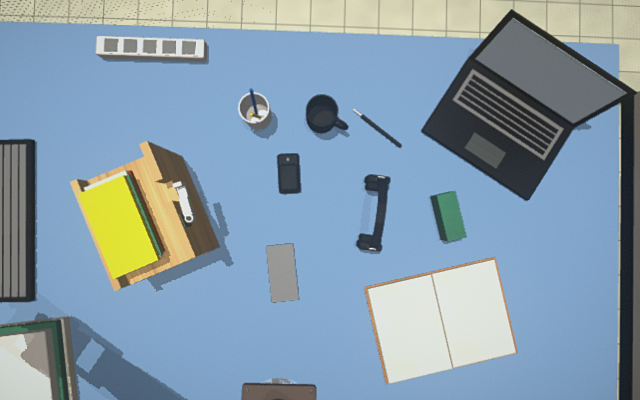

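View pics/s0.png

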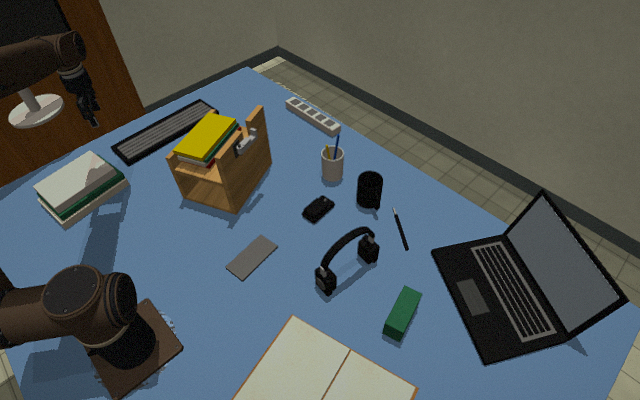

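```bash
ls pics
```

```text
s0.png
s0c.png
t0.png
t0c.png
```

View pics/t0c.png

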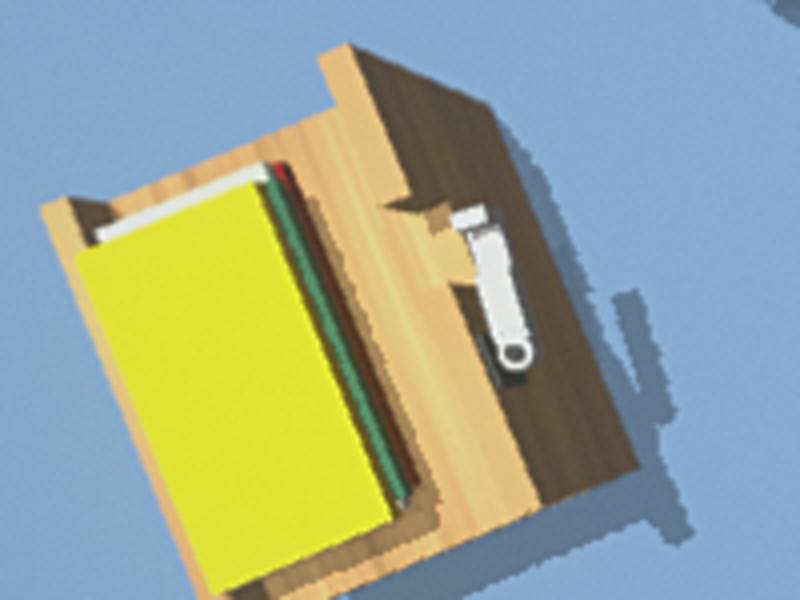

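View pics/s0c.png

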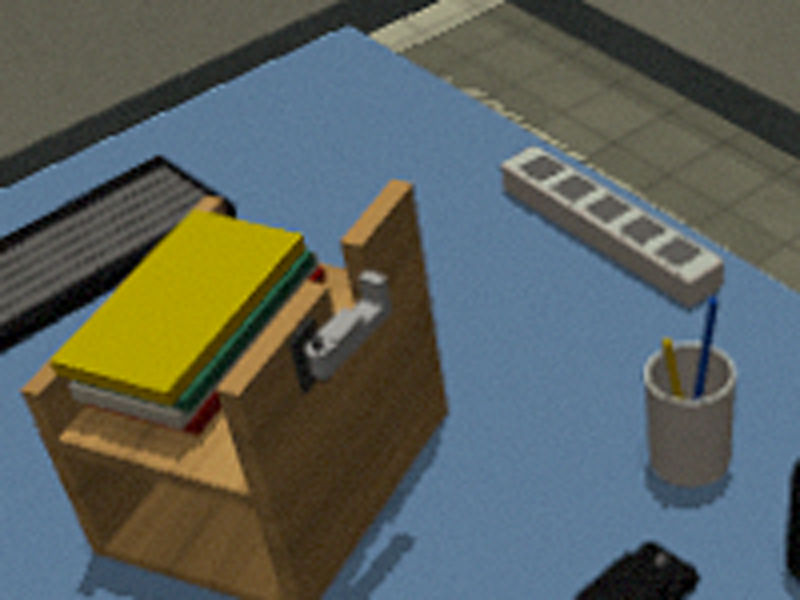

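```bash
cat > rack.py <<'E'
from h import *
E
python3 - <<'E'
from h import *
np.set_printoptions(precision=4,suppress=True)
s=read_camera("side");t=read_camera("top")
f=lambda x,y:((x+.5)/4-.5+60,(y+.5)/4-.5+130)
g=lambda x,y:((x+.5)/4-.5+160,(y+.5)/4-.5+60)
a=atz(t,f(488,103),0);b=atz(t,f(638,466),0)
c=atz(t,f(350,42),.245);d=atz(t,f(540,507),.245)
c2=atz(s,g(412,182),.245); e2=atz(s,g(447,412),0); d2=atz(s,g(233,398),.245)
print("foot far,near",a,b,np.linalg.norm(a-b)); print("top far near",c,d,np.linalg.norm(c-d)); print("side top far, near, foot far",c2,d2,e2)
for q,w in((a,b),(c,d)):
  m=(q+w)/2;y=(w-q);print("mid",m,"yaw of rack y",np.degrees(np.arctan2(y[1],y[0])))
hz=atz(t,f(515,352),.226);print("hinge top",hz)
tip=[atz(t,f(*p),.237) for p in((450,215),(486,206),(460,232),(490,222))];print("raised end corners",np.array(tip))
sc=silhouettes("hook",t)
print(len(sc), sc[0]["p"] if sc else 0)
sb=silhouettes("band_top",t)
for x in sb[:1]:
  ys,xs=np.nonzero(x["mask"]);print(x["p"],len(xs),cv2.minAreaRect(np.c_[xs,ys].astype(np.float32)))
cv2.imwrite("pics/hp_t.png",cv2.resize(t["pixels"][160:265,330:470],None,fx=5,fy=5,interpolation=2))
cv2.imwrite("pics/hp_s.png",cv2.resize(s["pixels"][215:305,300:400],None,fx=6,fy=6,interpolation=2))
E
```

```text
foot far,near [0.6817 0.277  0.    ] [0.446  0.1696 0.    ] 0.25898755343946334
top far near [0.6816 0.2756 0.245 ] [0.4445 0.1681 0.245 ] 0.26032138367495855
side top far, near, foot far [0.6831 0.2744 0.245 ] [0.4423 0.1647 0.245 ] [ 0.6803  0.2735 -0.    ]
mid [0.5639 0.2233 0.    ] yaw of rack y -155.4877435318998
mid [0.563  0.2218 0.245 ] yaw of rack y -155.60712568760255
hinge top [0.5233 0.1893 0.226 ]
raised end corners [[0.5938 0.2228 0.237 ]
 [0.5991 0.2043 0.237 ]
 [0.5851 0.2172 0.237 ]
 [0.5908 0.2019 0.237 ]]
1 0.82
0.62 1265 ((373.2292175292969, 212.1802978515625), (26.172504425048828, 76.95098876953125), 6.581944942474365)
```

View pics/hp_t.png

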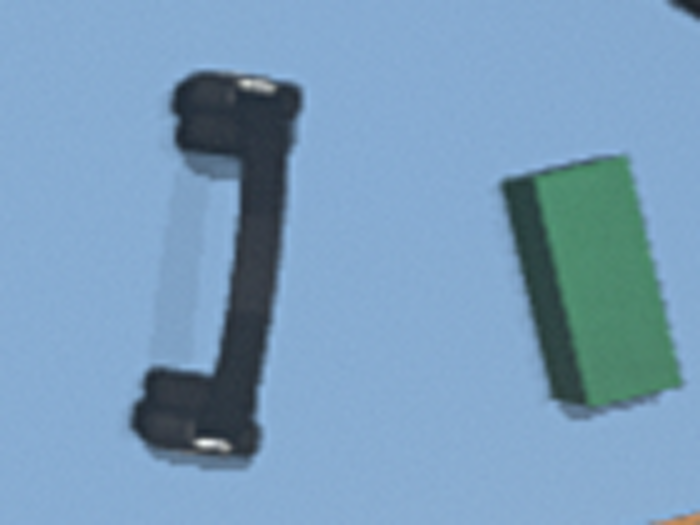

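View pics/hp_s.png

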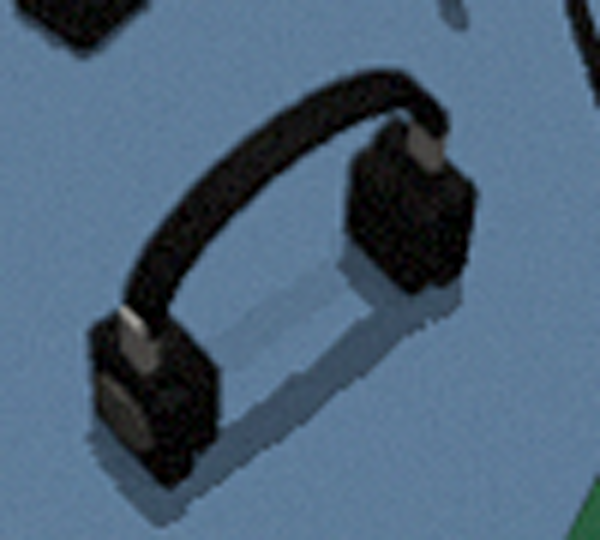

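Call:
{"method": "jog_arm", "body": {"targets": "0 0 35 0 0 7 -1; 22 -27 15 0 0 7 -1; 24 -30 10 0 0 7 -1; 24 -30 8 0 0 7 -1; 24 -30 5 0 0 7 -1; 24 -30 5 0 0 7 -1; 24 -30 0 0 0 7 -1; 24 -30 0 0 0 0 -1; 24 -30 0 0 0 0 -1; 24 -30 0 0 0 0 -1"}}

```text
time: 2.33
eef_pos: [0.4883, 0.3452, 0.3129]
tcp_rot: [-0.224, 0.975, -0.002, 0.004]
contact_force: [0.6, 0.4, -0.7]
opening: -0.0
```

```bash
cat > st.py <<'E'
from h import *
from scipy.spatial.transform import Rotation as R
np.set_printoptions(precision=4,suppress=True)
O=np.array([.5635,.2225,0]);ex=np.array([-.4138,.9103,0]);ey=np.array([-.9103,-.4138,0])
def rk(p):d=np.array(p)-O;return np.array([d@ex,d@ey,d[2]])
def wd(x,y,z):return O+ex*x+ey*y+[0,0,z]
if __name__=="__main__":
    s=get_state();m=R.from_quat(s["tcp_rot"]).as_matrix()
    print("t",s["time"],"tcp",s["eef_pos"],"rack",rk(s["eef_pos"]),"jaw yaw",np.degrees(np.arctan2(m[1,1],m[0,1])),"z",m[:,2],"F",s["contact_force"],"open",s["opening"],"q",s["qpos"])
E
python3 st.py; python3 -c "
from plant import *
print(grasp_offset)"
```

```text
t 2.3333 tcp [0.4883 0.3452 0.3129] rack [0.1428 0.0177 0.3129] jaw yaw 115.84169604762792 z [ 0.0089 -0.0012 -1.    ] F [ 0.6008  0.434  -0.6622] open -0.00011598909895599476 q [ 0.448   0.0625  1.6839 -0.005   1.3877 -1.573 ]
0.0187
```

Call:
{"method": "jog_arm", "body": {"targets": "26 -29 0 0 0 0 -1; 26 -29 0 0 0 0 -1; 15 -17 0 0 0 0 -1; 5 -6 0 0 0 0 -1; 0 0 0 0 0 0 -1"}}

```text
time: 2.75
eef_pos: [0.5671, 0.2531, 0.3138]
tcp_rot: [-0.219, 0.976, -0.002, 0.006]
contact_force: [0.3, 0.9, 0.0]
opening: -0.001
```

```bash
python3 st.py
```

```text
t 2.75 tcp [0.5671 0.2531 0.3138] rack [ 0.0263 -0.0159  0.3138] jaw yaw 115.30587507477492 z [ 0.012  -0.0023 -0.9999] F [0.2543 0.9371 0.0104] open -0.0006798308346104794 q [ 0.2587  0.112   1.6294 -0.0054  1.3892 -1.7529]
```

Call:
{"method": "jog_arm", "body": {"targets": "-3 12 0 0 0.6 0 -1; 0 0 -30 0 0 0 -1; 0 0 -30 0 0 0 -1; 0 0 -20 0 0 0 -1; 0 0 0 0 0 0 -1"}}

```text
time: 3.17
eef_pos: [0.5598, 0.275, 0.235]
tcp_rot: [-0.222, 0.975, 0.002, 0.002]
contact_force: [-0.6, 0.6, -1.4]
opening: -0.001
```

```bash
python3 st.py
python3 - <<'E'
from h import *
for c in("side","top"):
    p=read_camera(c);im=p["pixels"]
    im=im[60:210,160:360] if c=="side" else im[130:280,60:260]
    cv2.imwrite(f"pics/{c}1.png",cv2.resize(im,None,fx=4,fy=4,interpolation=2))
E
```

```text
t 3.1667 tcp [0.5598 0.275  0.235 ] rack [ 0.0494 -0.0183  0.235 ] jaw yaw 115.62431587226058 z [ 0.0041  0.0041 -1.    ] F [-0.5623  0.5987 -1.4006] open -0.001001954022689542 q [ 0.2931  0.1691  1.7087  0.0029  1.2587 -1.7258]
```

View pics/side1.png

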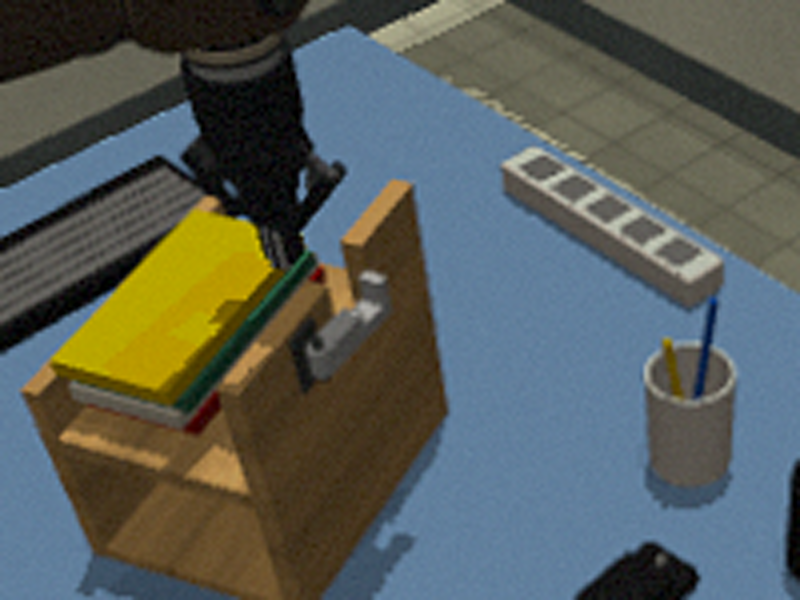

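View pics/top1.png

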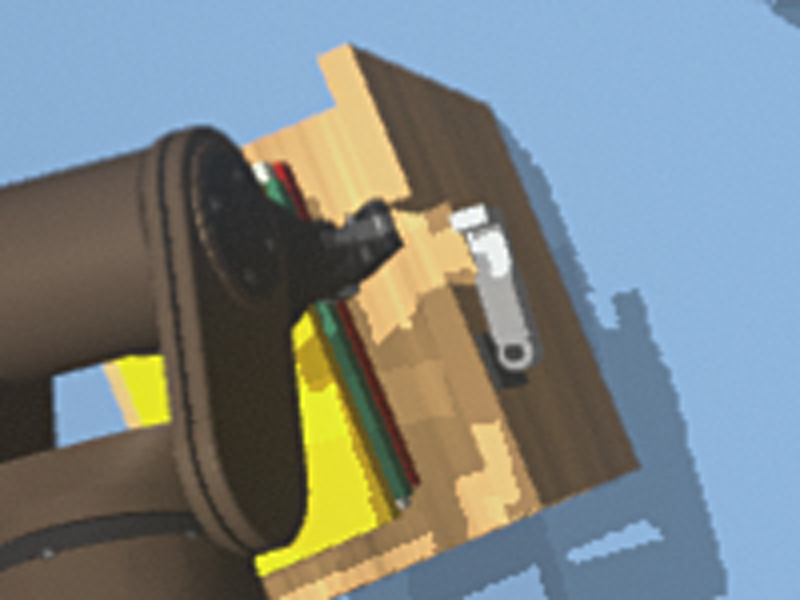

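Call:
{"method": "jog_arm", "body": {"targets": "2 -5 -15 0 0 0 -1; 1 -2 -12 0 0 0 -1; 0 0 -2 0 0 0 -1; 0 0 0 0 0 0 -1"}}

```text
time: 3.6
eef_pos: [0.5665, 0.2715, 0.2147]
tcp_rot: [-0.224, 0.975, 0.002, 0.011]
contact_force: [-0.0, 0.0, 0.1]
opening: 0.001
```

```bash
python3 st.py
```

```text
t 3.6 tcp [0.5665 0.2715 0.2147] rack [ 0.0434 -0.023   0.2147] jaw yaw 115.85867375995358 z [ 0.0203  0.0093 -0.9998] F [-0.0266  0.0272  0.109 ] open 0.0008733019143619301 q [ 0.2843  0.1863  1.727   0.0034  1.2062 -1.739 ]
```

Call:
{"method": "jog_arm", "body": {"targets": "-4 -2 -8 -0.5 1.1 0 -1; 6 -13 0 0 0 0 -1; 5 -10 0 0 0 0 -1; 2 -4 0 0 0 0 -1; 0 0 0 0 0 0 -1"}}

```text
time: 4.02
eef_pos: [0.5775, 0.2389, 0.2075]
tcp_rot: [-0.223, 0.975, -0.0, 0.001]
contact_force: [0.2, 0.3, 1.6]
opening: 0.002
```

```bash
python3 st.py
```

```text
t 4.0167 tcp [0.5775 0.2389 0.2075] rack [ 0.0092 -0.0195  0.2075] jaw yaw 115.80329440180155 z [ 0.0016 -0.0001 -1.    ] F [0.1639 0.3195 1.6208] open 0.002497442167326548 q [ 0.2303  0.1967  1.7284 -0.0005  1.215  -1.7907]
```

Run:
```python
from st import *
p0=np.array([.5775,.2389])
for i,t in enumerate(np.arange(.05,1.52,.1)):
    h=np.interp(t,[0,.35,.75,1.2,1.57],[14.5,17,17.5,15,11])
    r=66
    x=-13-r*np.sin(t)+(9+h)*np.cos(t); y=50-r*np.cos(t)-(9+h)*np.sin(t)
    w=wd(x/1e3,y/1e3,.2075)[:2]; print(round(t,2),"rack",round(x,1),round(y,1),"w",w,"d mm",(w-p0)*1e3);p0=w
```

```text
0.05 rack 7.5 -17.1 w [0.576  0.2364] d mm [-1.5403 -2.4666]
0.15 rack 1.4 -18.9 w [0.5801 0.2316] d mm [ 4.1802 -4.7958]
0.25 rack -4.8 -20.2 w [0.5839 0.2265] d mm [ 3.7501 -5.1731]
0.35 rack -11.2 -20.9 w [0.5872 0.221 ] d mm [ 3.2857 -5.5126]
0.45 rack -18.2 -20.8 w [0.59   0.2146] d mm [ 2.7766 -6.4003]
0.55 rack -25.1 -20.0 w [0.5921 0.2079] d mm [ 2.1362 -6.6464]
0.65 rack -31.9 -18.5 w [0.5936 0.2011] d mm [ 1.4743 -6.8286]
0.75 rack -38.6 -16.4 w [0.5944 0.1941] d mm [ 0.7972 -6.9451]
0.85 rack -45.5 -13.1 w [0.5942 0.1865] d mm [-0.168 -7.615]
0.95 rack -51.9 -9.0 w [0.5932 0.179 ] d mm [-0.9769 -7.5348]
1.05 rack -57.9 -4.4 w [0.5914 0.1716] d mm [-1.7709 -7.3695]
1.15 rack -63.3 0.9 w [0.5889 0.1645] d mm [-2.5411 -7.1213]
1.25 rack -68.2 6.9 w [0.5854 0.1575] d mm [-3.4718 -6.9719]
1.35 rack -72.5 13.7 w [0.581  0.1508] d mm [-4.4126 -6.6862]
1.45 rack -76.0 20.9 w [0.5759 0.1447] d mm [-5.1189 -6.1229]
```

Call:
{"method": "jog_arm", "body": {"targets": "-1 -2 0 0 0 0 -1; 1 -3 0 0 0 0 -1; 3 -4 0 0 0 0 -1; 4 -5 0 0 0 0 -1; 3 -5 0 0 0 0 -1"}}

```text
time: 4.43
eef_pos: [0.5844, 0.2209, 0.2078]
tcp_rot: [-0.222, 0.975, 0.004, -0.004]
contact_force: [-4.8, 3.2, 1.6]
opening: 0.002
```

```bash
python3 st.py
```

```text
t 4.4333 tcp [0.5844 0.2209 0.2078] rack [-0.0101 -0.0183  0.2078] jaw yaw 115.70470548927145 z [-0.0091  0.0067 -0.9999] F [-4.7505  3.1669  1.5934] open 0.002386684408512145 q [ 0.1958  0.2002  1.7239  0.0089  1.2251 -1.8267]
```

Call:
{"method": "jog_arm", "body": {"targets": "4 -6 0 0 0 0 -1; 2 -6 0 0 0 0 -1; 2 -7 0 0 0 0 -1; 1 -7 0 0 0 0 -1; 0 -7 0 0 0 0 -1; -1 -7 0 0 0 0 -1; -2 -7 0 0 0 0 -1"}}

```text
time: 5.02
eef_pos: [0.5865, 0.1856, 0.2088]
tcp_rot: [-0.223, 0.975, 0.02, -0.005]
contact_force: [2.6, 4.9, -0.5]
opening: 0.001
```

```bash
python3 st.py
python3 - <<'E'
from h import *
for c in("side","top"):
    p=read_camera(c);im=p["pixels"]
    im=im[60:210,160:360] if c=="side" else im[130:280,60:260]
    cv2.imwrite(f"pics/{c}2.png",cv2.resize(im,None,fx=4,fy=4,interpolation=2))
E
```

```text
t 5.0167 tcp [0.5865 0.1856 0.2088] rack [-0.0431 -0.0057  0.2088] jaw yaw 115.79904807359806 z [-0.0193  0.0373 -0.9991] F [ 2.6254  4.8582 -0.5267] open 0.0007988401422532586 q [ 0.1256  0.1794  1.7464  0.0418  1.2305 -1.9098]
```

View pics/side2.png

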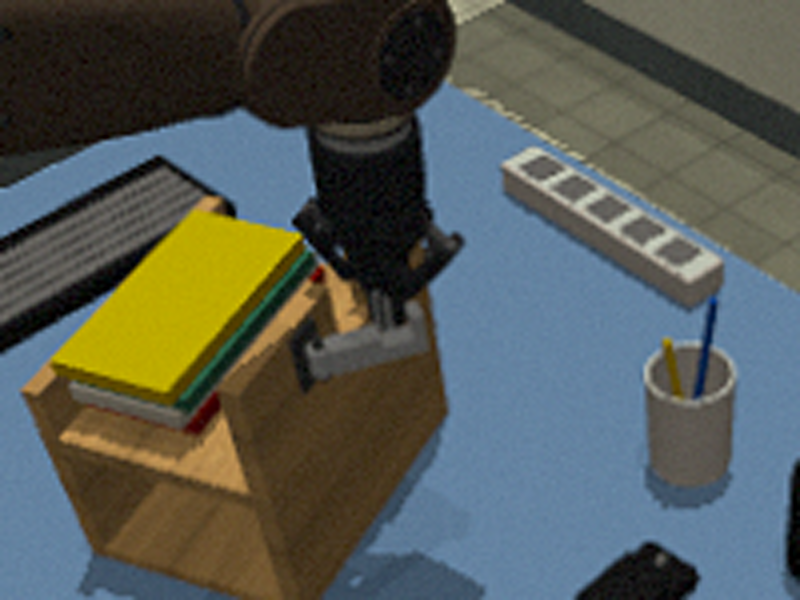

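View pics/top2.png

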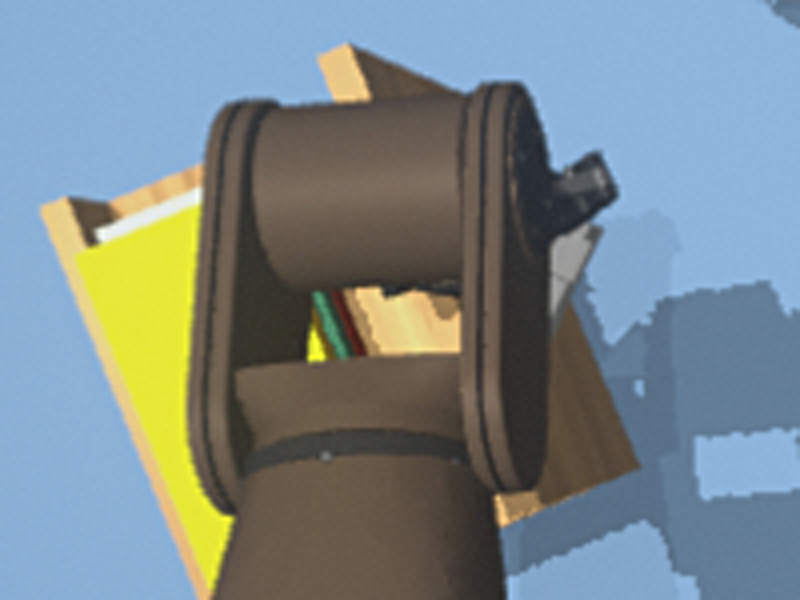

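Run:
```python
from st import *
p0=np.array([.5865,.1856])
for i,t in enumerate(np.arange(.95,1.56,.1)):
    h=np.interp(t,[0,.35,.75,1.2,1.57],[14.5,17,17.5,15,11])
    r=60
    x=-13-r*np.sin(t)+(9+h)*np.cos(t); y=50-r*np.cos(t)-(9+h)*np.sin(t)
    w=wd(x/1e3,y/1e3,.2075)[:2]; print(round(t,2),"rack",round(x,1),round(y,1),"w",w,"d mm",(w-p0)*1e3);p0=w
```

```text
0.95 rack -47.0 -5.6 w [0.588 0.182] d mm [ 1.5184 -3.6197]
1.05 rack -52.7 -1.4 w [0.5866 0.1751] d mm [-1.4455 -6.8657]
1.15 rack -57.8 3.3 w [0.5844 0.1685] d mm [-2.1672 -6.6525]
1.25 rack -62.5 8.8 w [0.5814 0.1619] d mm [-3.0529 -6.5427]
1.35 rack -66.6 15.0 w [0.5774 0.1556] d mm [-3.9529 -6.301 ]
1.45 rack -70.0 21.6 w [0.5728 0.1498] d mm [-4.623  -5.7856]
1.55 rack -72.6 28.5 w [0.5675 0.1446] d mm [-5.2291 -5.2002]
```

Call:
{"method": "jog_arm", "body": {"targets": "1 -7 0 -2 -1 0 -1; -1 -7 0 0 0 0 -1; -2 -7 0 0 0 0 -1; -3 -6 0 0 0 0 -1"}}

```text
time: 5.45
eef_pos: [0.5811, 0.1649, 0.2089]
tcp_rot: [-0.223, 0.975, 0.008, 0.001]
contact_force: [2.8, 6.0, 0.0]
opening: 0.002
```

```bash
python3 st.py
```

```text
t 5.45 tcp [0.5811 0.1649 0.2089] rack [-0.0597  0.0078  0.2089] jaw yaw 115.75399502029435 z [-0.0014  0.0152 -0.9999] F [2.7582 5.9796 0.0146] open 0.002134234962617881 q [ 0.1023  0.1496  1.7798  0.0163  1.2121 -1.9237]
```

Call:
{"method": "jog_arm", "body": {"targets": "-4 -6 0 -1 0 0 -1; -5 -6 0 0 0 0 -1; -4 -5 0 0 0 0 -1"}}

```text
time: 5.7
eef_pos: [0.5701, 0.1521, 0.2089]
tcp_rot: [-0.223, 0.975, 0.003, 0.004]
contact_force: [2.7, 6.0, -2.0]
opening: -0.002
```

```bash
python3 st.py
```

```text
t 5.7 tcp [0.5701 0.1521 0.2089] rack [-0.0668  0.0232  0.2089] jaw yaw 115.74207846364239 z [ 0.0064  0.0075 -1.    ] F [ 2.6957  6.0306 -2.0274] open -0.0019435909984189704 q [ 0.0858  0.1159  1.8171  0.0075  1.2015 -1.9369]
```

Call:
{"method": "jog_arm", "body": {"targets": "-3 -3 0 0 0 0 -1; -2 -2 0 0 0 0 -1; -2 -1 0 0 0 0 -1"}}

```text
time: 5.95
eef_pos: [0.5658, 0.1488, 0.2092]
tcp_rot: [-0.223, 0.975, 0.005, 0.01]
contact_force: [5.1, 2.1, -4.5]
opening: -0.007
```

```bash
python3 st.py
```

```text
t 5.95 tcp [0.5658 0.1488 0.2092] rack [-0.068   0.0284  0.2092] jaw yaw 115.72630374402208 z [ 0.017   0.0145 -0.9997] F [ 5.1039  2.0851 -4.5379] open -0.006587795514609928 q [ 0.0781  0.098   1.8361  0.0142  1.1894 -1.9468]
```

Call:
{"method": "jog_arm", "body": {"targets": "-2 -1 0 0 0 0 -1; -2 -1 0 0 0 0 -1"}}

```text
time: 6.12
eef_pos: [0.5648, 0.148, 0.2094]
tcp_rot: [-0.222, 0.975, 0.005, 0.015]
contact_force: [6.0, 5.0, -3.9]
opening: -0.004
```

```bash
python3 st.py
```

```text
t 6.1167 tcp [0.5648 0.148  0.2094] rack [-0.0683  0.0297  0.2094] jaw yaw 115.7123632067486 z [ 0.0269  0.0174 -0.9995] F [ 6.0468  4.9582 -3.9299] open -0.003977982508407262 q [ 0.0759  0.0896  1.845   0.0166  1.1788 -1.9497]
```

Call:
{"method": "jog_arm", "body": {"targets": "-2 -1 0 0 0 0 -1; -3 -1 0 0 0 0 -1; -3 -1 0 0 0 0 -1"}}

```text
time: 6.37
eef_pos: [0.5646, 0.1479, 0.2099]
tcp_rot: [-0.222, 0.975, 0.007, 0.028]
contact_force: [11.3, 5.3, -7.2]
opening: 0.0
```

```bash
python3 st.py
```

```text
t 6.3667 tcp [0.5646 0.1479 0.2099] rack [-0.0684  0.0298  0.2099] jaw yaw 115.61376836144983 z [ 0.0523  0.0252 -0.9983] F [11.2577  5.3389 -7.2243] open 0.0001402778252361663 q [ 0.0732  0.0743  1.8609  0.0234  1.1525 -1.9536]
```

Call:
{"method": "jog_arm", "body": {"targets": "4 2 0 -1 2 0 -1; 12 5 0 -0.5 1 0 -1; 12 5 20 0 0 0 -1; 15 0 40 0 0 0 -1; 30 -5 30 0 0 0 -0.2; 36 -15 0 0 0 0 -0.2; 20 -20 0 0 0 0 -0.2"}}

```text
time: 6.95
eef_pos: [0.6928, 0.1211, 0.3026]
tcp_rot: [-0.226, 0.974, -0.005, -0.006]
contact_force: [-1.1, -0.7, 0.1]
opening: 0.397
```

```bash
python3 st.py
python3 - <<'E'
from st import *
for c in("side","top"):
    p=read_camera(c);im=p["pixels"]
    im=im[80:200,200:360] if c=="side" else im[140:260,130:290]
    cv2.imwrite(f"pics/{c}3.png",cv2.resize(im,None,fx=5,fy=5,interpolation=2))
    for n in("hook_land","band_top","band_grip"):
        print(c,n,[(np.round(a["uv"],1).tolist(),round(a["p"],2)) for a in mark_of(n,p)])
    for r in (0,30,43,55,67,76): print(r,proj(p,wd((-13-r)/1e3,.05,.237 if r>66 else .226)))
E
```

```text
t 6.95 tcp [0.6928 0.1211 0.3026] rack [-0.1458 -0.0757  0.3026] jaw yaw 116.1085302644879 z [-0.0092 -0.0119 -0.9999] F [-1.1375 -0.7337  0.081 ] open 0.3969898290942783 q [ 0.0333  0.3134  1.4145 -0.0117  1.4234 -1.9914]
side hook_land [([246.1, 150.0], 0.76), ([401.4, 319.0], 0.62)]
side band_top [([346.9, 237.3], 0.86), ([245.2, 148.9], 0.73)]
side band_grip [([397.3, 316.3], 0.47)]
0 [[237.9527 146.0765]]
30 [[247.0496 148.4291]]
43 [[251.0375 149.4614]]
55 [[254.7433 150.4212]]
67 [[257.9078 148.445 ]]
76 [[260.7408 149.1728]]
top hook_land [([200.9, 213.0], 0.48)]
top band_top [([381.7, 211.0], 0.84)]
top band_grip [([379.7, 225.7], 0.67)]
0 [[188.0518 217.5633]]
30 [[201.2828 212.0505]]
43 [[207.0102 209.6645]]
55 [[212.2937 207.4635]]
67 [[216.4376 205.1859]]
76 [[220.4439 203.5172]]
```

View pics/side3.png

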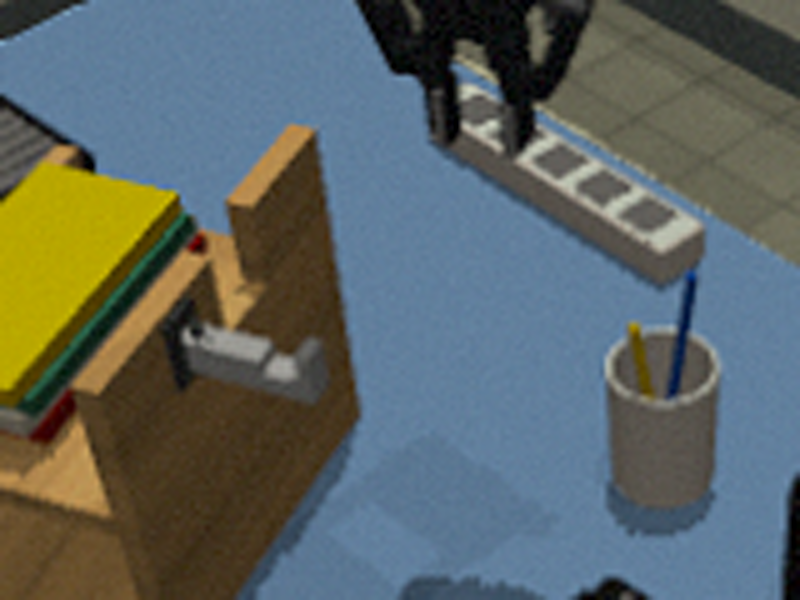

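View pics/top3.png

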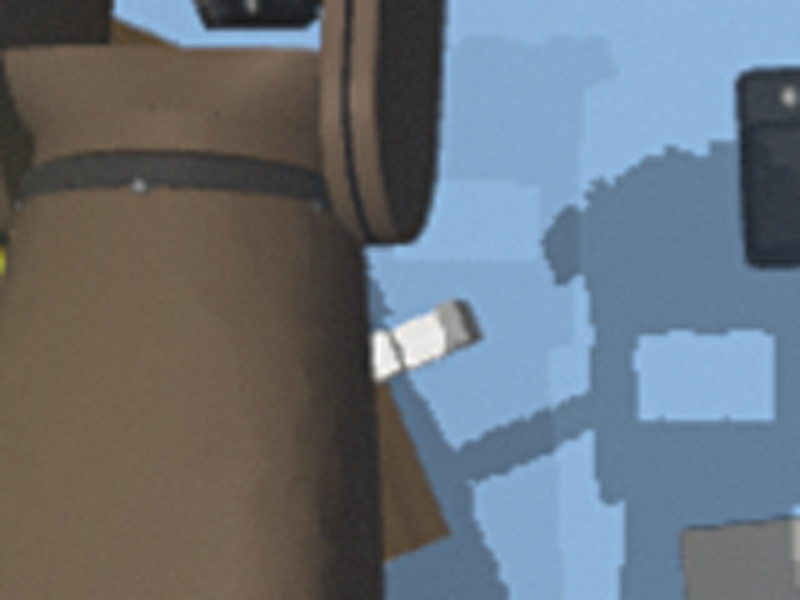

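Run:
```python
from st import *
t=read_camera("top");s=read_camera("side")
f=lambda x,y:((x+.5)/5-.5+130,(y+.5)/5-.5+140)
for n,p,z in(("land edge",(395,335),.226),("land edge",(405,367),.226),("rn",(437,312),.237),("rn",(452,348),.237),("rf",(460,300),.237),("rf",(480,338),.237)):
    q=rk(atz(t,f(*p),z))*1e3;print(n,q,"r",-13-q[0])
f=lambda x,y:((x+.5)/5-.5+200,(y+.5)/5-.5+80)
for n,p,z in(("land edge",(268,352),.226),("rn top",(300,347),.237),("rf top",(325,342),.237)):
    q=rk(atz(s,f(*p),z))*1e3;print(n,q,"r",-13-q[0])
# band
sb=silhouettes("band_top",t)
m=sb[0]["mask"];im=t["pixels"]
for X in (.585,.57,.56,.55,.54,.53,.515):
    dz=.174-(( X-.549)/.038)**2*.007
    # scan along world y
    ys=np.arange(-.28,-.16,.0005);uv=proj(t,np.c_[np.full(len(ys),X),ys,np.full(len(ys),dz)])
    g=cv2.remap(im.max(axis=2).astype(np.float32),uv[:,0].astype(np.float32)[None],uv[:,1].astype(np.float32)[None],1)[0]
    k=ys[g<95];print(X,k.min(),k.max(),k.mean())
for X in(np.arange(.45,.66,.01)):pass
for w in("s","t"):
    p=s if w=="s" else t
    for n in("band_top","band_grip"):
        print(w,n,[(np.round(a["uv"],1).tolist(),round(a["p"],2)) for a in mark_of(n,p)])
cv2.imwrite("pics/hp4.png",cv2.resize(t["pixels"][160:265,330:470],None,fx=5,fy=5,interpolation=2))
```

```text
land edge [-61.5223  45.3064 226.    ] r 48.52233778426069
land edge [-60.2833  59.4162 226.    ] r 47.28333992130171
rn [-83.5893  44.2994 237.    ] r 70.58931403364375
rn [-83.6389  60.5957 237.    ] r 70.63886149323307
rf [-94.3094  43.3629 237.    ] r 81.30939706921441
rf [-95.9538  61.2404 237.    ] r 82.95380005275779
land edge [-62.9601  49.9126 226.    ] r 49.96009839702577
rn top [-85.6096  50.4476 237.    ] r 72.60963951216198
rf top [-96.9601  41.8128 237.    ] r 83.9601345475714
0.585 -0.237 -0.21899999999999997 -0.22799999999999995
0.57 -0.2355 -0.21849999999999997 -0.22699999999999998
0.56 -0.2345 -0.21799999999999997 -0.22624999999999998
0.55 -0.23349999999999999 -0.21649999999999997 -0.22499999999999998
0.54 -0.23299999999999998 -0.21499999999999997 -0.22399999999999995
0.53 -0.23149999999999998 -0.21449999999999997 -0.22299999999999998
0.515 -0.23049999999999998 -0.21299999999999997 -0.22175
s band_top [([346.2, 238.1], 0.76)]
s band_grip [([339.2, 243.5], 0.84)]
t band_top [([382.0, 210.2], 0.73)]
t band_grip [([376.8, 228.3], 0.81)]
```

Run:
```python
from st import *
t=read_camera("top");s=read_camera("side")
for z in(.08,.1):
  a=atz(t,(380.9,176.5),z);b=atz(t,(371.5,248.1),z);print(a,b,(a+b)/2,np.linalg.norm(a-b),np.degrees(np.arctan2(*(a-b)[1::-1])))
print(atz(t,(381.4,210.3),.174),tri([ray(t,(381.4,210.3)),ray(s,(346.5,237))]))
m=np.array([.5485,-.225]);
u=np.array([-np.cos(np.radians(5.1)),np.sin(np.radians(5.1))]);print(m+u*.038)
```

```text
[ 0.6352 -0.2385  0.08  ] [ 0.4583 -0.2196  0.08  ] [ 0.5468 -0.229   0.08  ] 0.1778687129305242 -6.081485103481843
[ 0.6335 -0.2353  0.1   ] [ 0.4599 -0.2168  0.1   ] [ 0.5467 -0.226   0.1   ] 0.17452305992075362 -6.081485103481852
[ 0.5511 -0.2264  0.174 ] (array([ 0.5482, -0.2252,  0.1658]), [np.float64(0.0038177120578530986), np.float64(0.0038177120578531012)])
[ 0.5107 -0.2216]
```

Call:
{"method": "jog_arm", "body": {"targets": "-15 -35 0 0.7 -0.5 -7 -0.2; -18 -36 0 0 0 -7 -0.2; -18 -36 0 0 0 -7 -0.2; -18 -36 0 0 0 -7 -0.2; -18 -36 0 0 0 -3 -0.2; -18 -36 -10 0 0 0 -0.2; -18 -36 -10 0 0 0 -0.2; -18 -34 -10 0 0 0 -0.2; -10 -15 -5 0 0 0 -0.2"}}

```text
time: 8.55
eef_pos: [0.5343, -0.1827, 0.2671]
tcp_rot: [0.051, 0.999, 0.001, 0.003]
contact_force: [0.3, -0.5, -0.3]
opening: 0.402
```

```bash
python3 st.py
```

```text
t 8.55 tcp [ 0.5343 -0.1827  0.2671] rack [-0.3568  0.1943  0.2671] jaw yaw 84.1280926390107 z [ 0.0061  0.002  -1.    ] F [ 0.3229 -0.4566 -0.3123] open 0.4024738143752711 q [-0.5113  0.0142  1.8163  0.0049  1.3068 -1.9809]
```

Call:
{"method": "jog_arm", "body": {"targets": "-10 -17 -10 0 0 0 -0.2; -7 -12 -10 0 0 0 -0.2; -2 -3 -10 0 0 0 -0.2; 0 0 0 0 0 0 -0.2"}}

```text
time: 8.88
eef_pos: [0.5111, -0.2206, 0.2356]
tcp_rot: [0.055, 0.998, 0.001, 0.003]
contact_force: [-0.3, 0.4, -0.7]
opening: 0.397
```

```bash
python3 st.py
```

```text
t 8.8833 tcp [ 0.5111 -0.2206  0.2356] rack [-0.3817  0.231   0.2356] jaw yaw 83.6488017593719 z [ 0.0061  0.001  -1.    ] F [-0.2796  0.3967 -0.7237] open 0.39718768634411383 q [-0.5917  0.0197  1.8686  0.0045  1.2487 -2.053 ]
```

Call:
{"method": "jog_arm", "body": {"targets": "0 -1 -25 0 0 0.8 -0.2; 0 0 -25 0 0 0 -0.2; 0 0 -15 0 0 0 -0.2; 0 0 -8 0 0 0 -0.2; 0 0 0 0 0 0 -0.2"}}

```text
time: 9.3
eef_pos: [0.5145, -0.2194, 0.1632]
tcp_rot: [0.047, 0.999, -0.0, 0.006]
contact_force: [-0.1, 0.1, -0.0]
opening: 0.396
```

```bash
python3 st.py
python3 - <<'E'
from st import *
t=read_camera("top");s=read_camera("side")
cv2.imwrite("pics/t5.png",cv2.resize(t["pixels"][160:265,330:470],None,fx=5,fy=5,interpolation=2))
cv2.imwrite("pics/s5.png",cv2.resize(s["pixels"][195:305,290:400],None,fx=5,fy=5,interpolation=2))
E
```

```text
t 9.3 tcp [ 0.5145 -0.2194  0.1632] rack [-0.382   0.2275  0.1632] jaw yaw 84.61746762504576 z [ 0.0123 -0.0008 -0.9999] F [-0.0562  0.125  -0.048 ] open 0.39567277500828835 q [-0.5873  0.0934  1.93    0.0069  1.1075 -2.0672]
```

View pics/s5.png

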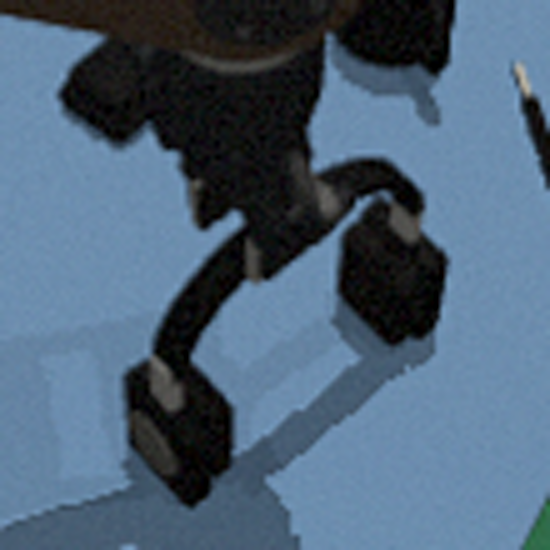

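View pics/t5.png

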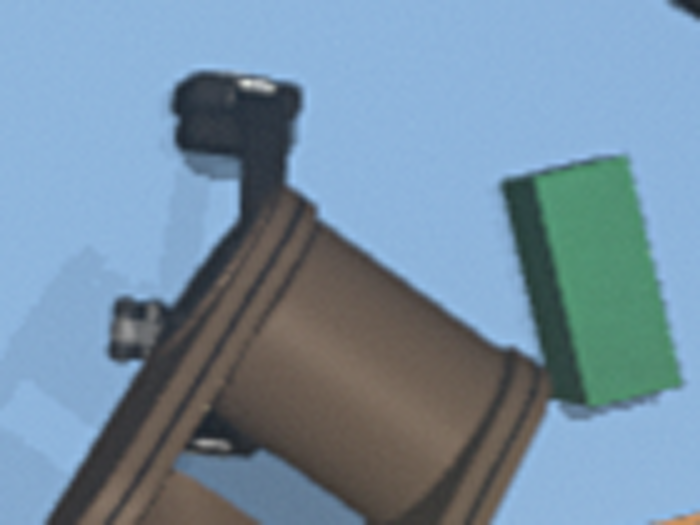

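Call:
{"method": "jog_arm", "body": {"targets": "-4 -1 -12 0 0.7 0 -0.2; -1 0 -6 0 0 0 -0.2; 0 0 0 0 0 0 -0.2; 0 0 0 0 0 0 -0.2"}}

```text
time: 9.73
eef_pos: [0.5127, -0.222, 0.1502]
tcp_rot: [0.046, 0.999, -0.003, 0.004]
contact_force: [0.7, -0.6, 0.6]
opening: 0.4
```

```bash
python3 st.py
```

```text
t 9.7333 tcp [ 0.5127 -0.222   0.1502] rack [-0.3836  0.2302  0.1502] jaw yaw 84.69591611920498 z [ 0.0083 -0.0071 -0.9999] F [ 0.672  -0.6483  0.5786] open 0.400315382940736 q [-0.5896  0.108   1.94   -0.0015  1.0827 -2.0672]
```

Call:
{"method": "jog_arm", "body": {"targets": "-1 0 -5 0 0 0 -0.2; 0 0 0 0 0 0 -1; 0 0 0 0 0 0 -1; 0 0 0 0 0 0 -1; 0 0 0 0 0 0 -1", "force": 60}}

```text
time: 10.15
eef_pos: [0.5122, -0.2227, 0.1461]
tcp_rot: [0.047, 0.999, -0.004, 0.005]
contact_force: [-0.1, -0.2, -1.7]
opening: 0.219
```

```bash
python3 st.py
```

```text
t 10.15 tcp [ 0.5122 -0.2227  0.1461] rack [-0.384   0.231   0.1461] jaw yaw 84.6585109595788 z [ 0.0105 -0.0085 -0.9999] F [-0.1114 -0.2427 -1.7168] open 0.21923294408445848 q [-0.5913  0.1112  1.9447 -0.0014  1.0722 -2.0683]
```

Call:
{"method": "jog_arm", "body": {"targets": "0 0 8 0 0 0 -1; 0 0 15 0 0 0 -1; 0 0 20 0 0 0 -1; 0 0 20 0 0 0 -1; 0 0 20 0 0 0 -1; 0 0 15 0 0 0 -1; 0 0 8 0 0 0 -1; 0 0 0 0 0 0 -1"}}

```text
time: 10.82
eef_pos: [0.5074, -0.2196, 0.2536]
tcp_rot: [0.046, 0.999, -0.001, -0.001]
contact_force: [0.5, 0.5, -1.6]
opening: 0.219
```

```bash
python3 st.py
python3 - <<'E'
from st import *
t=read_camera("top");s=read_camera("side")
cv2.imwrite("pics/t6.png",cv2.resize(t["pixels"][130:290,130:430],None,fx=2.5,fy=2.5,interpolation=2))
cv2.imwrite("pics/s6.png",cv2.resize(s["pixels"][80:320,190:430],None,fx=2.5,fy=2.5,interpolation=2))
f=None
for c,p in(("s",s),("t",t)):
    for n in("band_top","hook_land"): print(c,n,[(np.round(a["uv"],1).tolist(),round(a["p"],2)) for a in mark_of(n,p)])
cv2.imwrite("pics/t6h.png",cv2.resize(t["pixels"][180:240,160:260],None,fx=8,fy=8,interpolation=2))
cv2.imwrite("pics/s6h.png",cv2.resize(s["pixels"][125:185,220:300],None,fx=8,fy=8,interpolation=2))
E
```

```text
t 10.8167 tcp [ 0.5074 -0.2196  0.2536] rack [-0.3793  0.2341  0.2536] jaw yaw 84.68598285767597 z [-0.0018 -0.0011 -1.    ] F [ 0.4509  0.4665 -1.604 ] open 0.2191239175612291 q [-0.5912  0.0004  1.8549 -0.002   1.2872 -2.0687]
s band_top [([346.6, 210.3], 0.74), ([336.1, 217.4], 0.52)]
s hook_land []
t band_top [([386.5, 216.5], 0.97)]
t hook_land [([203.0, 209.4], 0.9)]
```

View pics/s6.png

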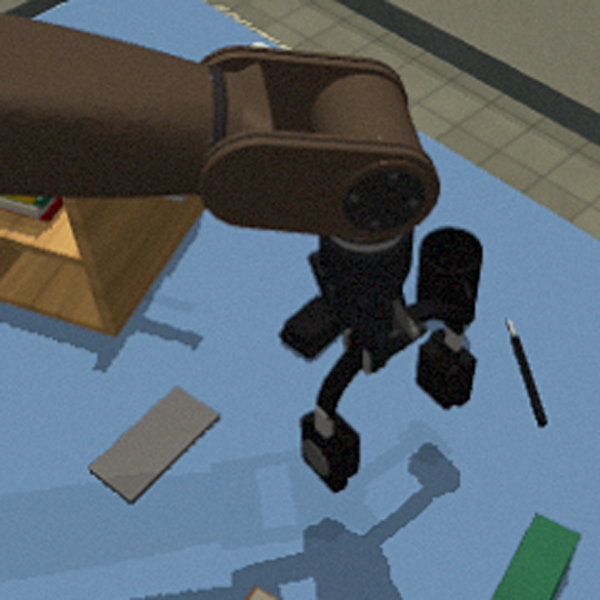

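View pics/t6h.png

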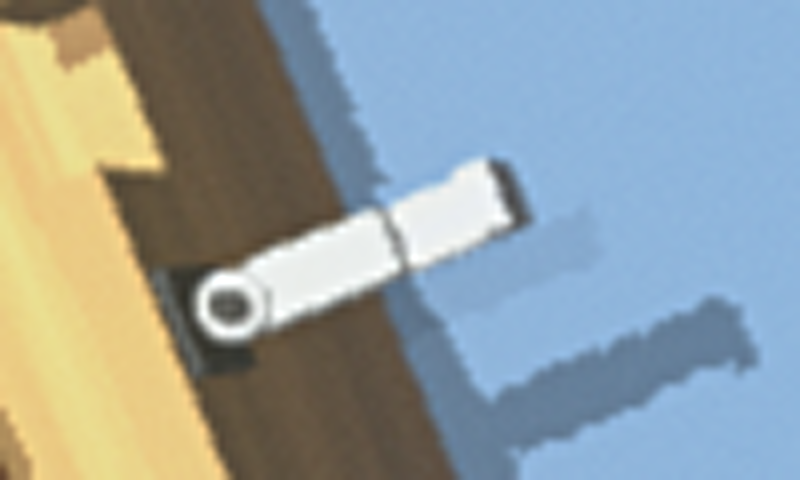

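View pics/s6h.png

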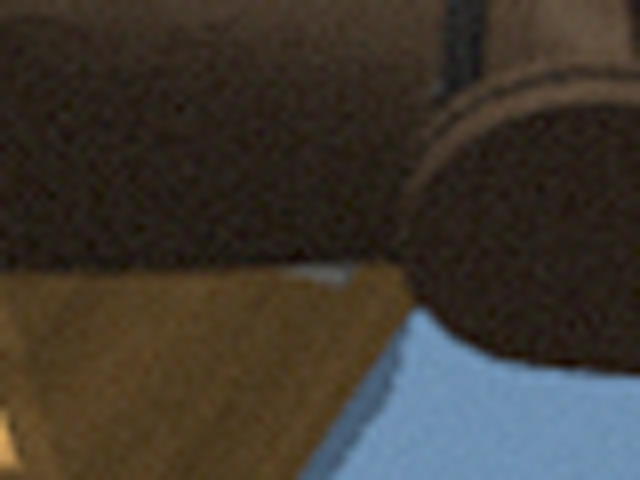

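Run:
```python
from st import *
t=read_camera("top")
f=lambda x,y:((x+.5)/8-.5+160,(y+.5)/8-.5+180)
for n,p,z in(("hinge",(230,305),.226),("land edge",(382,211),.226),("land edge",(407,268),.226),("rn",(455,174),.237),("rf",(487,158),.237),("rf",(515,222),.237),("endbottom",(527,212),.204)):
    q=rk(atz(t,f(*p),z))*1e3;print(n,q,"r",-13-q[0])
```

```text
hinge [-13.4039  50.4474 226.    ] r 0.40392661520877304
land edge [-59.5563  42.9671 226.    ] r 46.55633271974214
land edge [-59.9186  59.406  226.    ] r 46.91859370718058
rn [-83.0554  42.5208 237.    ] r 70.05538753552486
rf [-92.3081  41.8738 237.    ] r 79.30807226719631
rf [-92.6783  60.1211 237.    ] r 79.67827994061318
endbottom [-90.7231  56.0113 204.    ] r 77.7231388451257
```

```bash
python3 -c "
from st import *
w=wd(-.0715,.0865,.262);print(w,(w-[.5074,-.2196,.2536])*1e3)"
```

```text
[0.5143 0.1216 0.262 ] [  6.9457 341.2199   8.4   ]
```

Call:
{"method": "jog_arm", "body": {"targets": "0 8 3 0 0 2 -1; 0 15 5 0 0 4 -1; 0 22 5 0 0 5 -1; 0 28 0 0 0 5 -1; 0 30 0 0 0 5 -1; 0 30 0 0 0 5 -1; 0 30 0 0 0 3 -1; 0 28 0 0 0 0 -1; 0 22 0 0 0 0 -1; 0 15 0 0 0 0 -1"}}

```text
time: 12.0
eef_pos: [0.5018, 0.0201, 0.2593]
tcp_rot: [-0.222, 0.975, 0.002, -0.007]
contact_force: [0.2, -0.4, -1.4]
opening: 0.219
```

```bash
python3 st.py
```

```text
t 12.0 tcp [0.5018 0.0201 0.2593] rack [-0.1587  0.1399  0.2593] jaw yaw 115.63157414974634 z [-0.0152  0.0014 -0.9999] F [ 0.1818 -0.4205 -1.4145] open 0.21902874799942634 q [-0.1616 -0.1146  1.9541 -0.0011  1.3173 -2.1795]
```

Call:
{"method": "jog_arm", "body": {"targets": "1 15 2 0 -0.9 -1.2 -1; 2 18 2 0 0 0 -1; 2 18 1 0 0 0 -1; 2 14 0 0 0 0 -1; 2 8 0 0 0 0 -1; 0 3 0 0 0 0 -1; 0 0 0 0 0 0 -1; 0 0 0 0 0 0 -1"}}

```text
time: 12.67
eef_pos: [0.5069, 0.107, 0.2627]
tcp_rot: [-0.22, 0.975, 0.002, -0.002]
contact_force: [-0.5, 0.2, -2.3]
opening: 0.218
```

```bash
python3 st.py
python3 - <<'E'
from st import *
t=read_camera("top");s=read_camera("side")
cv2.imwrite("pics/t7.png",cv2.resize(t["pixels"][160:280,120:280],None,fx=5,fy=5,interpolation=2))
cv2.imwrite("pics/s7.png",cv2.resize(s["pixels"][80:220,190:350],None,fx=5,fy=4,interpolation=2))
for c,p in(("s",s),("t",t)):
    for n in("band_top","hook_land"): print(c,n,[(np.round(a["uv"],1).tolist(),round(a["p"],2)) for a in mark_of(n,p)])
E
```

```text
t 12.6667 tcp [0.5069 0.107  0.2627] rack [-0.0817  0.0993  0.2627] jaw yaw 115.41582150193004 z [-0.0044  0.0038 -1.    ] F [-0.4925  0.2251 -2.2646] open 0.21789890104452872 q [ 0.0101 -0.0861  1.9216  0.004   1.3104 -2.0054]
s band_top [([250.6, 138.4], 0.78)]
s hook_land [([250.7, 140.1], 0.61), ([248.1, 149.1], 0.57)]
t band_top [([211.2, 209.2], 0.81), ([219.0, 225.5], 0.55)]
t hook_land [([219.4, 226.3], 0.33)]
```

View pics/s7.png

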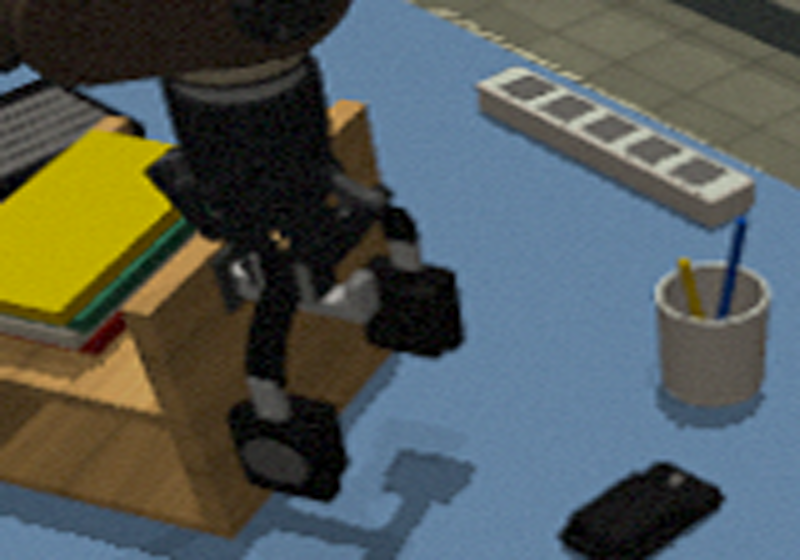

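View pics/t7.png

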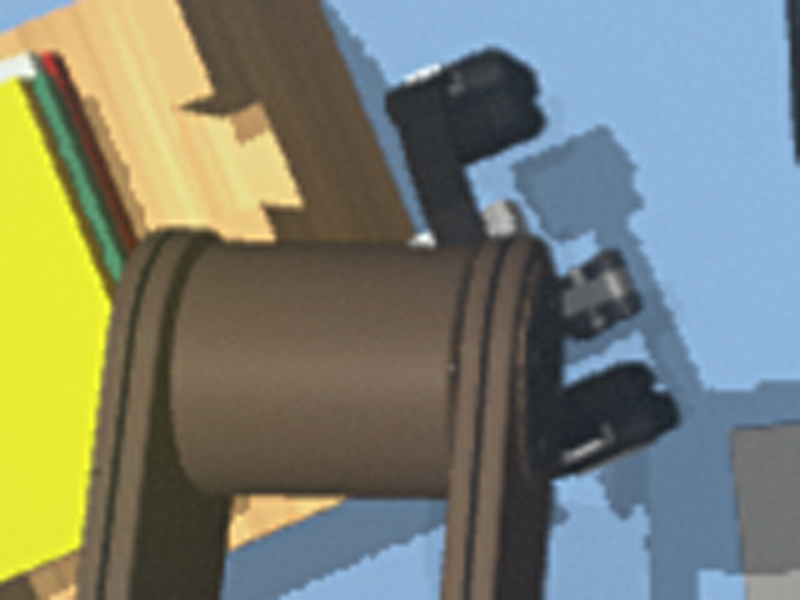

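Call:
{"method": "jog_arm", "body": {"targets": "4 8 0 0 0 -0.9 -1; 3 6 -8 0 0 0 -1; 0 0 -6 0 0 0 -1; 0 0 0 0 0 0 -1; 0 0 0 0 0 0 -1"}}

```text
time: 13.38
eef_pos: [0.5144, 0.1194, 0.2472]
tcp_rot: [-0.211, 0.978, 0.002, -0.002]
contact_force: [-0.2, 0.2, -1.3]
opening: 0.218
```

```bash
python3 st.py
```

```text
t 13.3833 tcp [0.5144 0.1194 0.2472] rack [-0.0735  0.0873  0.2472] jaw yaw 114.31719949798611 z [-0.0045  0.0033 -1.    ] F [-0.2318  0.2281 -1.2529] open 0.217626712064093 q [ 0.0342 -0.0507  1.9167  0.0036  1.2799 -1.9621]
```

Call:
{"method": "jog_arm", "body": {"targets": "-1 2 -8 0 0 0 -1; 0 0 -8 0 0 0 -1; 0 0 -5 0 0 0 -1; 0 0 0 0 0 0 -1; 0 0 0 0 0 0 -1"}}

```text
time: 13.8
eef_pos: [0.5123, 0.121, 0.2227]
tcp_rot: [-0.211, 0.978, 0.002, -0.003]
contact_force: [0.5, -0.5, -2.5]
opening: 0.212
```

```bash
python3 st.py
```

```text
t 13.8 tcp [0.5123 0.121  0.2227] rack [-0.0712  0.0886  0.2227] jaw yaw 114.31226996034312 z [-0.007   0.0029 -1.    ] F [ 0.5137 -0.5061 -2.4782] open 0.2123214522796297 q [ 0.0375 -0.0324  1.9446  0.0033  1.2362 -1.9587]
```

Call:
{"method": "jog_arm", "body": {"targets": "0 0 -3 0 0 0 -1; 0 0 -3 0 0 0 -1; 0 0 -2 0 0 0 -1; 0 0 0 0 0 0 -1"}}

```text
time: 14.13
eef_pos: [0.5125, 0.1208, 0.2142]
tcp_rot: [-0.211, 0.978, 0.002, -0.003]
contact_force: [-1.4, -0.1, -2.0]
opening: 0.221
```

```bash
python3 st.py
```

```text
t 14.1333 tcp [0.5125 0.1208 0.2142] rack [-0.0714  0.0885  0.2142] jaw yaw 114.31219585104321 z [-0.0062  0.0027 -1.    ] F [-1.4023 -0.0915 -2.0364] open 0.2213817768272403 q [ 0.0373 -0.0246  1.9529  0.0032  1.2194 -1.9589]
```

Call:
{"method": "jog_arm", "body": {"targets": "0 0 -2 0 0 0 -1; 0 0 -2 0 0 0 -1; 0 0 -1 0 0 0 -1; 0 0 0 0 0 0 -1"}}

```text
time: 14.47
eef_pos: [0.5129, 0.1209, 0.2092]
tcp_rot: [-0.211, 0.978, 0.002, -0.002]
contact_force: [-0.2, -0.7, -2.0]
opening: 0.215
```

```bash
python3 st.py
```

```text
t 14.4667 tcp [0.5129 0.1209 0.2092] rack [-0.0716  0.0882  0.2092] jaw yaw 114.31202409566087 z [-0.0052  0.0028 -1.    ] F [-0.219  -0.734  -2.0272] open 0.21517126977847342 q [ 0.0373 -0.0196  1.9575  0.0032  1.2088 -1.959 ]
```

Call:
{"method": "jog_arm", "body": {"targets": "0 0 -2 0 0 0 -1; 0 0 -2 0 0 0 -1; 0 0 0 0 0 0 -1"}}

```text
time: 14.72
eef_pos: [0.513, 0.1208, 0.2051]
tcp_rot: [-0.211, 0.978, 0.002, -0.002]
contact_force: [0.6, 0.5, -1.6]
opening: 0.217
```

Call:
{"method": "jog_arm", "body": {"targets": "0 0 -1 0 0 0 -1; 0 0 -1 0 0 0 -1; 0 0 0 0 0 0 -1"}}

```text
time: 14.97
eef_pos: [0.513, 0.1209, 0.2028]
tcp_rot: [-0.211, 0.978, 0.002, -0.002]
contact_force: [-0.6, 0.3, -1.8]
opening: 0.218
```

```bash
python3 st.py
```

```text
t 14.9667 tcp [0.513  0.1209 0.2028] rack [-0.0716  0.088   0.2028] jaw yaw 114.3168642881358 z [-0.0047  0.0028 -1.    ] F [-0.6134  0.2809 -1.8454] open 0.21808082161626402 q [ 0.0373 -0.0132  1.9634  0.0032  1.196  -1.959 ]
```

Call:
{"method": "jog_arm", "body": {"targets": "0 0 -1 0 0 0 -1; 0 0 -1 0 0 0 -1; 0 0 -1 0 0 0 -1; 0 0 0 0 0 0 -1"}}

```text
time: 15.3
eef_pos: [0.5131, 0.1209, 0.1996]
tcp_rot: [-0.211, 0.978, 0.002, -0.002]
contact_force: [0.1, -0.5, -2.3]
opening: 0.221
```

```bash
python3 st.py
python3 - <<'E'
from st import *
t=read_camera("top");s=read_camera("side")
cv2.imwrite("pics/t8.png",cv2.resize(t["pixels"][180:270,160:260],None,fx=6,fy=6,interpolation=2))
cv2.imwrite("pics/s8.png",cv2.resize(s["pixels"][110:200,220:320],None,fx=6,fy=6,interpolation=2))
E
```

```text
t 15.3 tcp [0.5131 0.1209 0.1996] rack [-0.0716  0.0879  0.1996] jaw yaw 114.31794596595476 z [-0.0045  0.0028 -1.    ] F [ 0.0779 -0.5458 -2.2769] open 0.2212416594485323 q [ 0.0374 -0.0099  1.9663  0.0032  1.1896 -1.9591]
```

View pics/s8.png

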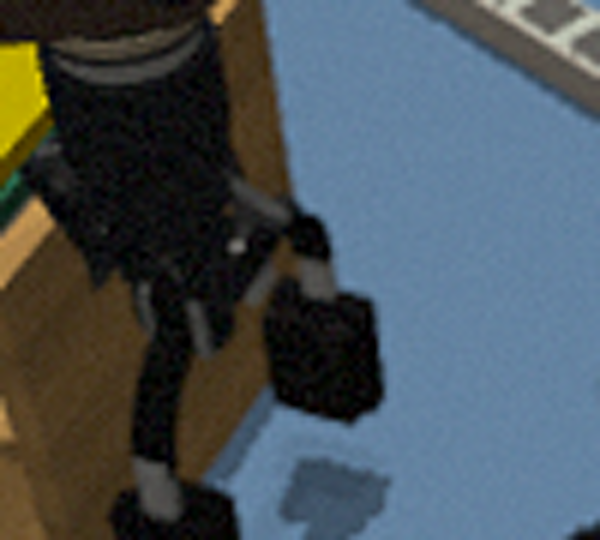

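View pics/t8.png

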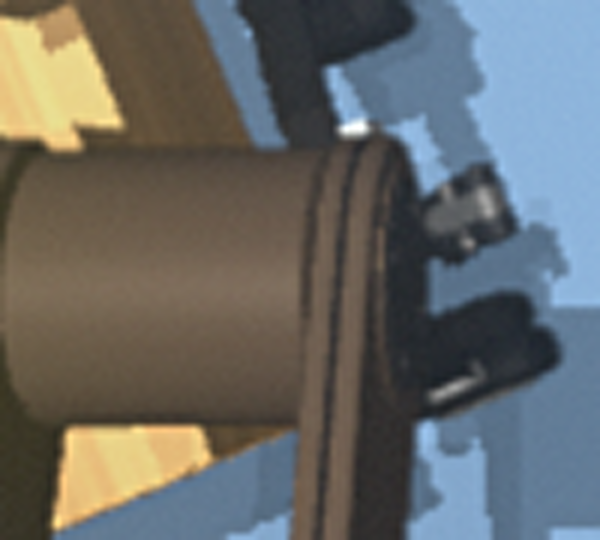

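Call:
{"method": "jog_arm", "body": {"targets": "0 0 -1 0 0 0 -1; 0 0 -1 0 0 0 -1; 0 0 0 0 0 0 -1"}}

```text
time: 15.65
eef_pos: [0.5136, 0.1209, 0.1984]
tcp_rot: [-0.211, 0.978, 0.002, -0.001]
contact_force: [0.1, 0.1, -0.8]
opening: 0.218
```

Call:
{"method": "jog_arm", "body": {"targets": "0 0 -1 0 0 0 -1; 0 0 -1 0 0 0 -1; 0 0 0 0 0 0 -1"}}

```text
time: 15.9
eef_pos: [0.5143, 0.1211, 0.198]
tcp_rot: [-0.211, 0.978, 0.002, -0.0]
contact_force: [-1.4, 0.0, 1.1]
opening: 0.216
```

```bash
python3 st.py
```

```text
t 15.9 tcp [0.5143 0.1211 0.198 ] rack [-0.072   0.0868  0.198 ] jaw yaw 114.32986690461631 z [-0.0007  0.0032 -1.    ] F [-1.4269  0.0464  1.059 ] open 0.21646495239393423 q [ 0.0375 -0.0076  1.967   0.0035  1.1828 -1.9593]
```

Call:
{"method": "jog_arm", "body": {"targets": "1 -2 0 0 0 0 -1; 1 -2 0 0 0 0 -1; 0 0 0 0 0 0 -1"}}

```text
time: 16.15
eef_pos: [0.5154, 0.1195, 0.1978]
tcp_rot: [-0.211, 0.977, 0.005, -0.001]
contact_force: [0.4, -1.6, 0.8]
opening: 0.219
```

```bash
python3 st.py
```

```text
t 16.15 tcp [0.5154 0.1195 0.1978] rack [-0.0739  0.0864  0.1978] jaw yaw 114.38991106194312 z [-0.0033  0.0098 -0.9999] F [ 0.4455 -1.624   0.7678] open 0.21868335012631895 q [ 0.0311 -0.0053  1.965   0.0107  1.1848 -1.9694]
```

Call:
{"method": "jog_arm", "body": {"targets": "1 -2 0 0 0 0 -1; 1 -2 0 0 0 0 -1; 0 0 0 0 0 0 -1"}}

```text
time: 16.4
eef_pos: [0.5153, 0.1197, 0.1977]
tcp_rot: [-0.212, 0.977, 0.011, -0.002]
contact_force: [-0.9, -1.5, 1.0]
opening: 0.219
```

```bash
python3 st.py
```

```text
t 16.4 tcp [0.5153 0.1197 0.1977] rack [-0.0736  0.0864  0.1977] jaw yaw 114.50614315738461 z [-0.0093  0.0205 -0.9997] F [-0.8639 -1.5392  1.0288] open 0.21941642358062127 q [ 0.0264 -0.0031  1.9632  0.0223  1.1904 -1.9804]
```

Call:
{"method": "jog_arm", "body": {"targets": "0 1 0 -1.2 -0.5 0 -1; -1 1 0 0 0 0 -1; 0 0 0 0 0 0 -1"}}

```text
time: 16.65
eef_pos: [0.5155, 0.1205, 0.1981]
tcp_rot: [-0.212, 0.977, -0.003, 0.001]
contact_force: [-1.3, -0.0, -1.4]
opening: 0.215
```

```bash
python3 st.py
```

```text
t 16.65 tcp [0.5155 0.1205 0.1981] rack [-0.073   0.0859  0.1981] jaw yaw 114.46644894039163 z [ 0.0037 -0.0054 -1.    ] F [-1.3414 -0.023  -1.3958] open 0.21548812995791064 q [ 0.0405 -0.0066  1.9659 -0.0061  1.1789 -1.955 ]
```

Call:
{"method": "jog_arm", "body": {"targets": "0 1 0 0.3 0.2 0 -1; 0 0 0 0 0 0 -0.5; 0 0 0 0 0 0 -0.45; 0 0 0 0 0 0 -0.35; 0 0 0 0 0 0 -0.2; 0 0 0 0 0 0 -0.1; 0 0 0 0 0 0 -0.1", "force": 20}}

```text
time: 17.23
eef_pos: [0.5163, 0.1206, 0.1982]
tcp_rot: [-0.211, 0.977, -0.001, 0.001]
contact_force: [0.0, -0.6, 0.3]
opening: 0.449
```

```bash
python3 st.py
python3 - <<'E'
from st import *
t=read_camera("top");s=read_camera("side")
cv2.imwrite("pics/t9.png",cv2.resize(t["pixels"][180:270,160:260],None,fx=6,fy=6,interpolation=2))
cv2.imwrite("pics/s9.png",cv2.resize(s["pixels"][110:210,210:320],None,fx=6,fy=6,interpolation=2))
E
```

```text
t 17.2333 tcp [0.5163 0.1206 0.1982] rack [-0.0733  0.0851  0.1982] jaw yaw 114.41569488407863 z [ 0.0016 -0.0011 -1.    ] F [ 0.0035 -0.5927  0.3428] open 0.4491281494255574 q [ 0.0385 -0.0043  1.9633 -0.0013  1.1811 -1.9579]
```

View pics/s9.png

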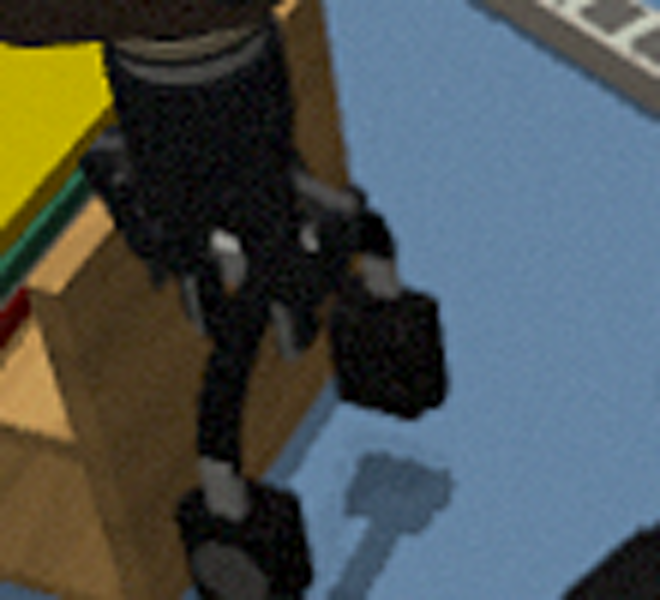

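View pics/t9.png

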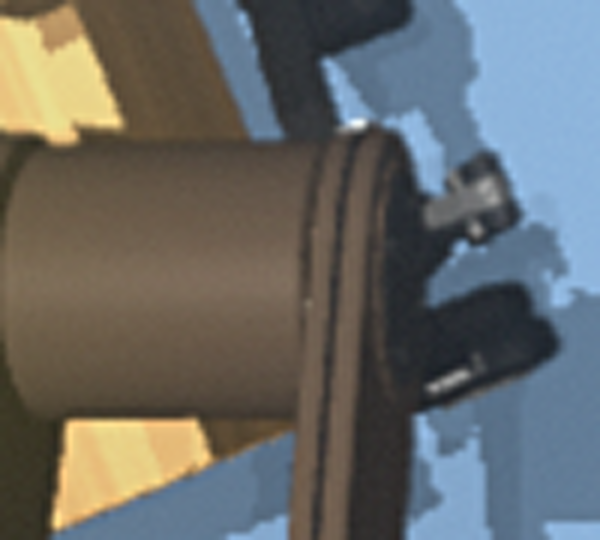

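Call:
{"method": "jog_arm", "body": {"targets": "0 0 6 0 0 0 -0.1; 0 0 10 0 0 0 -0.1; 0 0 15 0 0 0 -0.1; 0 0 20 0 0 0 -0.1; 0 0 30 0 0 0 -0.1; 0 0 35 0 0 0 -0.1; -30 -5 20 0 0 0 -0.1; -20 -20 0 0 0 0 -0.1; 0 -40 0 0 0 0 -0.1; 0 -40 0 0 0 0 -0.1"}}

```text
time: 18.17
eef_pos: [0.4627, 0.0184, 0.3489]
tcp_rot: [-0.217, 0.976, -0.001, 0.004]
contact_force: [-0.1, -0.9, 0.1]
opening: 0.451
```

```bash
python3 st.py
python3 - <<'E'
from st import *
t=read_camera("top");s=read_camera("side")
cv2.imwrite("pics/t10.png",cv2.resize(t["pixels"][160:270,140:260],None,fx=5,fy=5,interpolation=2))
cv2.imwrite("pics/s10.png",cv2.resize(s["pixels"][90:210,200:340],None,fx=5,fy=5,interpolation=2))
r=[]
for c,p in(("s",s),("t",t)):
    m=mark_of("band_top",p);print(c,[(np.round(a["uv"],1).tolist(),round(a["p"],2)) for a in m])
    if m:r.append(ray(p,m[0]["uv"]))
    print("pred",proj(p,wd(-.0715,.05,.221)))
if len(r)==2:
    x,e=tri(r);print(rk(x),e)
E
```

```text
t 18.1667 tcp [0.4627 0.0184 0.3489] rack [-0.1441  0.1762  0.3489] jaw yaw 115.1078348924048 z [ 0.0077 -0.0004 -1.    ] F [-0.0953 -0.8668  0.117 ] open 0.4507457138986035 q [-0.1805 -0.2713  1.9267  0.001   1.4786 -2.1896]
s [([252.7, 153.1], 0.89), ([317.1, 212.2], 0.19)]
pred [[256.0914 152.0248]]
t [([216.8, 207.4], 0.92)]
pred [[214.3621 206.8483]]
[-0.0708  0.056   0.222 ] [np.float64(0.005924071624823694), np.float64(0.005924071624823854)]
```

View pics/s10.png

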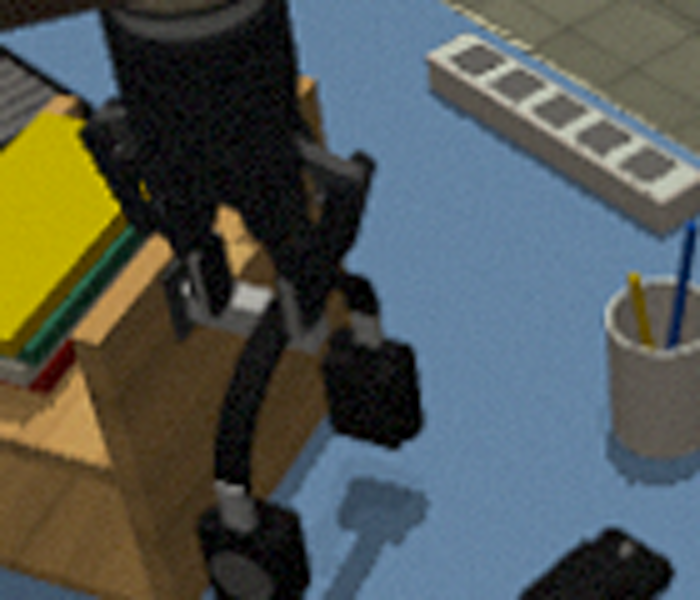

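View pics/t10.png

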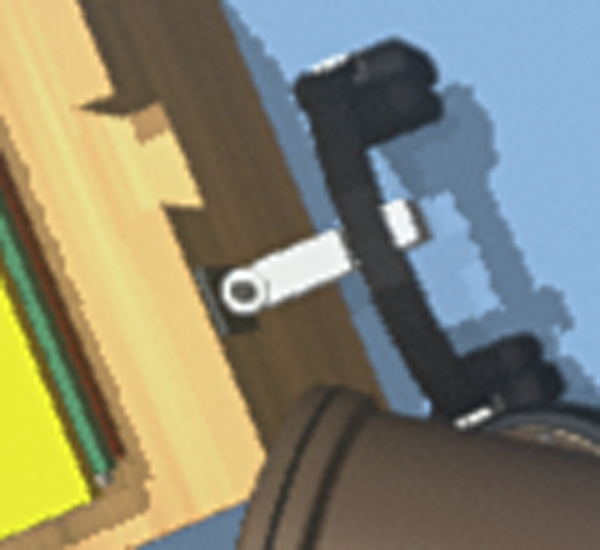

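Call:
{"method": "jog_arm", "body": {"targets": "0 -38 5 0 0 0 -0.1; 0 -38 5 0 0 0 -0.1; 0 -38 5 0 0 0 -0.1; 0 -38 5 0 0 0 -0.1; 0 -30 0 0 0 0 -0.1; 0 0 0 0 0 0 -0.1; 0 0 0 0 0 0 -0.1; 0 0 0 0 0 0 -0.1; 0 0 0 0 0 0 -0.1"}}

```text
time: 19.12
eef_pos: [0.4649, -0.1582, 0.3687]
tcp_rot: [-0.225, 0.974, 0.003, 0.003]
contact_force: [-0.3, 0.9, -0.2]
opening: 0.448
```

```bash
python3 st.py
python3 - <<'E'
from st import *
r=[];i=0
t=read_camera("top");s=read_camera("side")
cv2.imwrite("pics/t11.png",t["pixels"])
cv2.imwrite("pics/s11.png",cv2.resize(s["pixels"][90:210,200:340],None,fx=5,fy=5,interpolation=2))
for c,p in(("s",s),("t",t)):
    m=mark_of("band_top",p);print(c,[(np.round(a["uv"],1).tolist(),round(a["p"],2)) for a in m])
    if m:r.append(ray(p,m[0]["uv"]))
if len(r)==2:
    x,e=tri(r);print(rk(x),e)
t2=read_camera("top");s2=read_camera("side")
for a,b in((t,t2),(s,s2)):print(np.abs(a["pixels"][100:280,100:350].astype(int)-b["pixels"][100:280,100:350]).mean(), np.abs(a["pixels"].astype(int)-b["pixels"]).mean())
E
```

```text
t 19.1167 tcp [ 0.4649 -0.1582  0.3687] rack [-0.3058  0.2473  0.3687] jaw yaw 116.05702292556317 z [ 0.0039  0.0077 -1.    ] F [-0.2782  0.8652 -0.1657] open 0.44849064824771334 q [-0.5395 -0.2041  1.837   0.0086  1.5093 -2.5656]
s [([368.1, 196.1], 0.74), ([256.3, 151.9], 0.66)]
t [([216.0, 206.4], 0.77)]
[-0.243   0.0522  0.2004] [np.float64(0.16875219206030317), np.float64(0.16875219206030326)]
1.146162962962963 1.22739453125
3.2867777777777776 3.08253515625
```

View pics/s11.png

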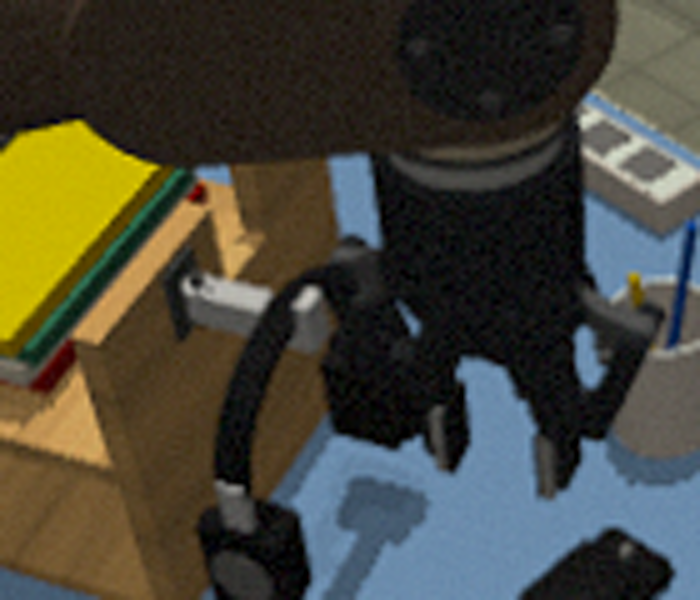

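View pics/t11.png

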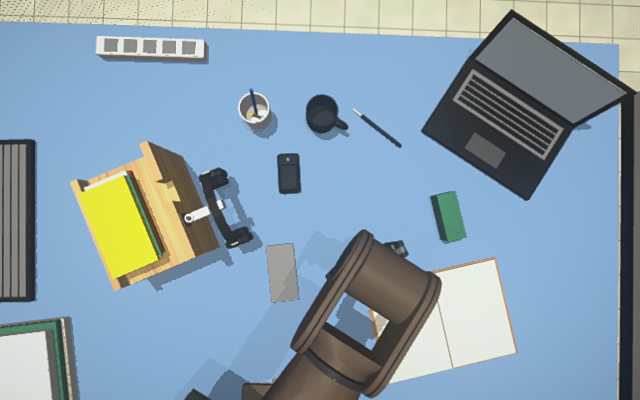

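Run:
```python
from st import *
t=read_camera("top");s=read_camera("side")
print(rk(tri([ray(s,(256.3,151.9)),ray(t,(216.0,206.4))])[0]))
print(sign_off())
```

```text
[-0.0745  0.0512  0.2234]
the job is handed in; nothing more can be done
None
```

I handed the job in at about 19.5 s, with the hook out at its stop and the headphones released and hanging in the dip. `sign_off()` gave no verdict, so the success criteria are judged only from my own measurements.

**Hook:** I pushed it open through the notch. At about 14 N it stopped moving, with the finger where a 1.57 rad angle predicts. I have no direct reading of the hinge angle, but the top camera showed the hook square to the panel.

**Dip by feel:** The camera put the dip centre about 58.5 mm from the hinge axis. Lowering the band there met nothing at the height of the land. It first touched about 7 mm below that, at a few newtons. A gentle push outward was then blocked by the raised end.

**Last checks:**

| Quantity | Measured | Required |
|---|---|---|
| Distance out from the hinge axis | about 61 mm | 48 to 92 mm |
| Height above the hinge axis | about 8 mm (the wrist height at contact gave the same) | 0.5 to 9.5 mm |
| Distance off the hook's line | about 1 mm | within 25 mm |

- **Stillness:** two consecutive pictures differed only by noise, and the arm was well clear of the headphones.
- **Other things:** the mug, mouse, phone, carton, pen and pen cup looked unmoved in the last top picture. I judged that by eye.

**What disagreed:**
- **Height margin:** fully seated would be 6 mm. My 8 mm fits that given the roughly 2 mm calibration, but it leaves only about 1.5 mm to the upper limit.
- **First dip estimate:** with the hook folded I estimated the dip centre at about 55 mm; the open view and the push on the raised end put it at 58 to 60 mm.
- **Wrong detection:** in the last side picture the network's first choice for the band was the gripper, so I used its second choice, which matched the predicted position.

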